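# Roll the bearing sleeve up the loading ramp and bolt it in

## Robot

A 7-joint arm with a two-finger parallel gripper is mounted at the origin on the work surface. World frame = base frame: x ahead of the robot, y to its left, z up, the work surface at z = 0. Lengths are in m, angles in rad, forces in N, time in s.
With the tool pointing down it reaches from about 0.35 to 0.9 m from the base axis. Payload 8.1 kg.
Tool frame: the origin (TCP) lies on the mounting face of the last link; the fingertips stand 178 mm ahead of it and the grasp point (between the pads) lies ctrl.hold_point_z ahead of it (ctrl.hold_point_z is the distance from the TCP to the grasp point, in m); y points along the fingers, x is the direction in which the jaws open and shut, and the axes are right-handed (so a half turn about y gives the same grasp; the last joint's range is limited). The gripper opens to 92 mm and grips with 3 to 60 N. Pads are 19 mm wide; open, the fingers measure 130 mm over their backs; the gripper's body (75 mm by 190 mm) begins 47 mm behind the grasp point.
Start: joints at [-1.422, 0.434, 0.025, 1.573, -0.012, 1.134, -0.075], TCP at [0.156, 0.605, 0.405] pointing down, gripper open.
Joint ranges: [-2.62, 2.62], [-0.44, 2.09], [-1.27, 1.32], [0.08, 2.57], [-1.32, 4.46], [0.12, 2], [-2.74, 2.74]. Speed limits (rad/s): [2.22, 2.22, 3.01, 3.01, 3.14, 3.14, 3.14].

## Interface

Orientations are given as a unit quaternion [x, y, z, w].
In Python, from plant import ctrl, eyes, spotter gives the robot as it stands.
- The arm moves only by the shell command python3 -m inch 'ROWS'. ROWS is JSON, a list of rows, each an object of numbers: "rx", "ry", "rz": the turn, a rotation vector about the tool's x, y, z in rad; "dx", "dy", "dz": the shift along the tool's x, y, z in cm; "jaw": the closure, from -1 (fully open) to 1 (shut). In form: [{"rx": .., "ry": .., "rz": .., "dx": .., "dy": .., "dz": .., "jaw": ..}, ...]. A call has 1 to 20 rows; each row is the pose to reach, as a shift and turn from the pose commanded when the call began, along the tool's axes at that moment; what a row does not reach only later rows make up. A row lasts 1/12 s, in which the tool goes at most 41.7 mm and 7.16 degrees, less where a joint would pass 70% of its speed; a pose out of reach is approached as far as the arm can. A call with a gripper value outside its range is refused whole. The fingers move at their own pace and stop on an object; the grip force is fixed at half the most. Time passes only in rows, so rows that repeat a pose let the fingers close. It gives the time, the measured TCP pose, the force and the opening at its end, in the units of the state.
- ctrl.state(): the state, without advancing time (a new reading comes with each control period).
- eyes.get_image(name): name is "side" or "top" or "wrist"; returns the picture (400x640x3 uint8, red, green, blue); there is no depth.
- eyes.get_calibration(name): a dict with "intrinsics" (3x3 intrinsics, pixels), "k1" (the pictures are not rectified: a ray, as slopes to the right and down, at radius r is drawn at 1 + k1 r^2 times it, then the intrinsics apply), "R" (3x3) and "t" (3): a world point X has camera coordinates R X + t. Camera axes: x right, y down, z forward; pixel columns grow to the right and rows downward; lengths in m; the calibration is good to about 2 mm. A picture is of the moment at which its call begins: read the wrist's pose just before it. get_calibration takes no time and is no camera call; for the wrist camera it gives the pose at the moment of the call.
- ctrl.hand_in(): hands the job in, once; it reports no verdict.
Trained networks look in the newest picture that a camera, given by its name, has taken for a name from the list of things; names that differ only in an ending like _2 or _b are one class to them, and where a whole thing is asked for, a point or a joint stands for the part that bears it (a point fixed in the world has none). Each returns a list of dicts, best first, with "p" (0 to 1); they miss things now and then, are a little off and sometimes report something else, mostly with a low value. They report only what shows in the picture. A call takes as long as a camera call. They do not tell look-alikes from the thing itself.
- spotter.outline_of(target, camera): "pixels" (400x640 bool, what is visible of it) and "rect" ([left, top, right, bottom] in pixels, round what is visible of it).
- spotter.place_of(target, camera): "centre" ([column, row] in pixels: a listed point, or the origin of a listed thing).
The state is a dict: "t": time; "joint_positions": joint angles; "qd": joint speeds; "tau": joint torques, N m; "position": TCP position; "tool_rot": TCP orientation; "wrist_force": force on the tool from outside, world axes, zero at the start; "ft_torque": the same for the moment, N m; "grip_width": finger opening in m.
Only numpy, scipy, OpenCV 4.12 (cv2) and the standard library are available. Lean on these libraries where they do the work, as an engineer would, in place of code of your own. Each camera call takes 0.05 s, during which the arm holds its last target. There are 200 camera calls.

## Task

Push the steel sleeve that lies at the foot of the bench ramp up the ramp with your fingertips until it sits in its seat against the stop plate: push gently and slowly and stay behind it all the way, so that it neither shoots ahead nor rolls back down by itself. Then push the keeper bolt by its knob fully across behind the sleeve and take your hand away. Do not pinch or lift the sleeve, and leave the other parts on the bench where they are.

Things in the scene. Friction and masses are not known exactly. Their poses are not given: they have to be found in the camera images.
- sleeve: The sleeve to push: plain, lightly oiled steel cylinder, 50 mm in diameter, 70 mm long, about 0.5 kg, slippery, lying across the ramp. Origin at its centre; own y = its long axis, parallel to the ramp's y (x and z turn as it rolls). At the start it rests against the foot lip: centre at x -101, z 48 mm in the ramp's frame. A few N roll it; let go on the slope, it rolls back at once.
- ramp: The ramp fixture, fixed to the bench: base plate 270 x 124 x 10 mm with a dark steel deck. Origin: centre of its underside; z up, x uphill from foot to stop, y across, left when looking uphill. In this frame (mm) the deck rises at 10 degrees from x -125, z 18 to the crest. Guide rails 10 mm above the deck, inner faces at y +-39. A lip 8 mm high crosses the foot at x -123 to -115.
- ramp_foot (a point): Foot end of the deck surface, middle of the lane (x -125, y 0, z 18 mm in the ramp's frame). Its x axis runs up along the 10 degree slope, its z axis is square to the deck; the sleeve's centre is 25 mm from the deck along this z while it rolls up.
- crest (a point): Crest of the deck, middle of the lane (x 55, y 0, z 49.7 mm in the ramp's frame; same axes as the ramp). Beyond it the deck falls at 8 degrees as a shallow seat down to the stop plate; past the crest the sleeve rolls the last 20 mm into the seat by itself and stays there.
- seat (a point): Where the sleeve's centre is when it is seated and touches the stop plate (x 76.5, y 0, z 72 mm in the ramp's frame; same axes as the ramp). The stop plate's face is 25 mm uphill of it (x 101.5), 100 mm wide, top at z 95 mm.
- keeper (a joint): Keeper bolt position in m: 0 = drawn back, clear of the lane (starts within 4 mm of that); 0.042 = fully across behind the seated sleeve, at its end stop. Slides towards the ramp's -y, stays where left, takes about 2 N. Flat bar 12 mm wide, 10 mm high, top at z 75, at x 42 mm in the ramp's frame, through a guide block at x 27 to 57, y 46 to 60, top z 88 mm. At 0 its tip is at y 43 mm.
- keeper_knob (a point): Top centre of the keeper's upright black round knob, 18 mm in diameter, 36 mm tall, on the bar near its outer end (the bar ends 15 mm beyond the knob's axis). In the ramp's frame at x 42, y 110 mm minus the joint value, from z 75 to 111 mm. Push it from its outer side towards the lane.
- short_sleeve: Leave alone: short wide steel sleeve standing upright beside the ramp, 60 mm in diameter, 45 mm tall. Origin at the centre of its underside.
- slim_sleeve: Leave alone: slim steel sleeve standing upright beside the ramp, 34 mm in diameter, 85 mm tall. Origin at the centre of its underside.
- bracket: Leave alone: dark steel angle bracket, 100 x 46 x 45 mm, lying beyond the foot of the ramp. Origin at the centre of its underside.
- yoke: Leave alone: dark cast fork yoke, 75 mm wide, 77 mm tall, standing beyond the stop. Origin at the centre of its underside.
- tub: Leave alone: open orange plastic tub, 80 x 160 x 100 mm. Origin at the centre of its underside.
- pinion: Leave alone: bevel pinion standing on its head, 70 mm in diameter at the foot, 115 mm tall. Origin at the centre of its underside.
- wrench: Leave alone: steel wrench 200 mm long lying flat. Origin under its middle.
There are look-alikes about, which are no part of the job. What is shaped like the sleeve but red or yellow is not meant.

How it is judged:
By the outcome, as a careful person would: the job done as asked, in the order asked, and still so for the second after the job is handed in, with the robot touching nothing.
It also fails if it takes over 51 s, if anything falls off the work surface, if the arm or the gripper's body presses on something with over 40 N, if the wrist force passes 120 N, or if a joint passes its speed limit or range.

## Working session

There is one attempt and no reset: what is moved stays moved. The work goes in short steps, Python scripts to look and compute and a shell command to move; the robot and the scene stay as the last step left them, time stands still between calls to the robot, and variables do not carry over. Pictures are saved under pics/ and viewed, about 8 in all and at most 12, crops included, and the job is handed in when it is done.

```bash
ls; mkdir -p pics; cat > h.py <<'E'
import numpy as np, cv2
from plant import ctrl, eyes, spotter
from scipy.spatial.transform import Rotation as Rn
def ray(cam,px):
    c=eyes.get_calibration(cam);K=np.array(c["intrinsics"]);k=c["k1"];R=np.array(c["R"]);t=np.array(c["t"])
    d=np.linalg.inv(K)@[px[0],px[1],1];s=d[:2].copy();u=s.copy()
    for _ in range(20): u=s/(1+k*(u@u))
    return -R.T@t, R.T@np.array([u[0],u[1],1])
def atz(cam,px,z):
    o,d=ray(cam,px); return o+d*(z-o[2])/d[2]
def proj(cam,X):
    c=eyes.get_calibration(cam);K=np.array(c["intrinsics"]);p=np.array(c["R"])@X+np.array(c["t"])
    u=p[:2]/p[2];u=u*(1+c["k1"]*(u@u));return (K@[u[0],u[1],1])[:2]
def save(cam,name):
    im=eyes.get_image(cam);cv2.imwrite("pics/"+name,im[:,:,::-1]);return im
E
python3 - <<'E'
from h import *
s=ctrl.state();print(s["t"],s["position"],s["tool_rot"],ctrl.hold_point_z,s["wrist_force"])
a=save("top","top0.png");b=save("side","side0.png")
for cam in("top","side"):
  print(cam)
  for n in("sleeve","ramp","ramp_foot","crest","seat","keeper_knob"):
    print(n,[(np.round(q["centre"],1).tolist(),round(q["p"],2)) for q in spotter.place_of(n,cam)[:4]])
print(ctrl.state()["t"])
E
```

```text
pics
0.0 [0.15567109 0.6050607  0.40393195] [ 0.55921466  0.43284823 -0.43366461 -0.55844102] 0.1592 [-0.375997    0.32460553 -0.131244  ]
top
sleeve [([312.5, 208.1], 0.81), ([353.8, 169.8], 0.65), ([321.5, 248.6], 0.62)]
ramp [([291.1, 198.0], 0.55)]
ramp_foot [([319.3, 215.3], 0.76), ([314.0, 209.9], 0.62)]
crest [([278.4, 187.4], 0.92), ([272.8, 186.0], 0.25)]
seat [([271.7, 183.7], 0.82), ([194.7, 211.2], 0.61)]
keeper_knob [([264.4, 212.4], 0.6), ([313.5, 183.6], 0.47)]
side
sleeve [([272.4, 187.7], 0.95), ([318.0, 217.7], 0.85), ([373.0, 210.0], 0.64), ([317.7, 375.8], 0.19)]
ramp [([302.6, 247.7], 0.57)]
ramp_foot [([329.6, 217.6], 0.61)]
crest [([293.4, 248.1], 0.57)]
seat [([289.4, 248.5], 0.6), ([306.3, 245.6], 0.35), ([328.6, 217.9], 0.34)]
keeper_knob [([326.4, 252.5], 0.68)]
0.7
```

View pics/top0.png

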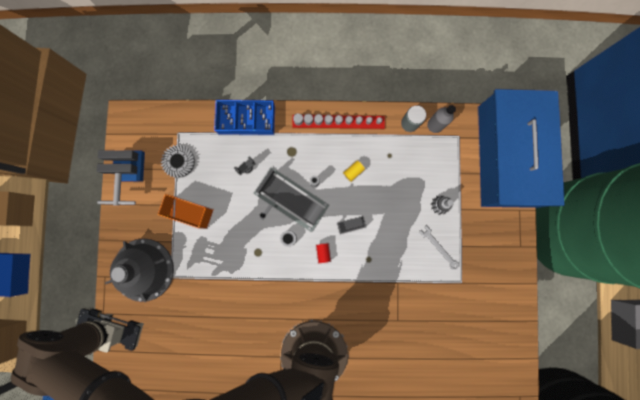

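View pics/side0.png

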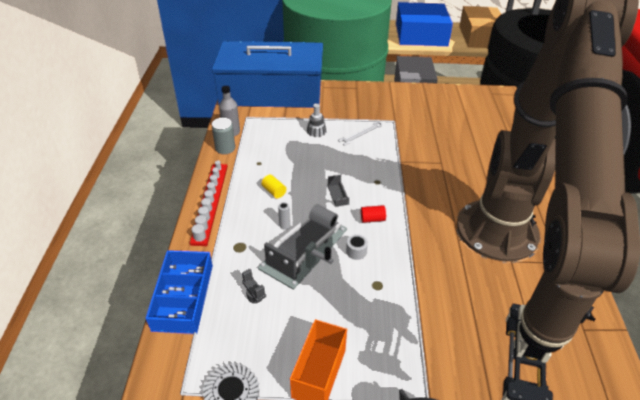

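Top view: the grey sleeve is at about (313,208), at the foot of the ramp. The ramp rises to the stop near (268,182), and the knob is around (264,213). The look-alikes are red (323,253) and yellow (354,170). The grey one lying on the ramp is the one meant, and I'll confirm it in an enlarged crop.

```bash
python3 - <<'E'
from h import *
a=cv2.imread("pics/top0.png")[155:255,230:370];b=cv2.imread("pics/side0.png")[170:300,240:400]
cv2.imwrite("pics/crop0.png",np.vstack([cv2.resize(a,(420,300),interpolation=2),cv2.resize(b,(420,300)[:0] or (369,300),interpolation=2)[:, :369] if 0 else cv2.copyMakeBorder(cv2.resize(b,(369,300),interpolation=2),0,0,0,51,0)]))
for n,p,z in(("sleeve",(312.5,208.1),.048),("foot",(319.3,215.3),.018),("crest",(278.4,187.4),.0497),("seat",(271.7,183.7),.072),("ramp",(291.1,198),0),("knob",(264.4,212.4),.111)):
  print("top",n,atz("top",p,z).round(4))
for n,p,z in(("sleeve",(318,217.7),.048),("foot",(329.6,217.6),.018),("crest",(293.4,248.1),.0497),("seat",(289.4,248.5),.072),("ramp",(302.6,247.7),0),("knob",(326.4,252.5),.111)):
  print("side",n,atz("side",p,z).round(4))
E
```

```text
top sleeve [0.5433 0.0131 0.048 ]
top foot [ 0.5187 -0.0122  0.018 ]
top crest [0.6184 0.141  0.0497]
top seat [0.6288 0.1633 0.072 ]
top ramp [0.5845 0.0971 0.    ]
top knob [0.5209 0.181  0.111 ]
side sleeve [0.5401 0.016  0.048 ]
side foot [ 0.5061 -0.0152  0.018 ]
side crest [0.6036 0.1373 0.0497]
side seat [0.6123 0.1585 0.072 ]
side ramp [0.5816 0.0916 0.    ]
side knob [0.5125 0.2021 0.111 ]
```

View pics/crop0.png

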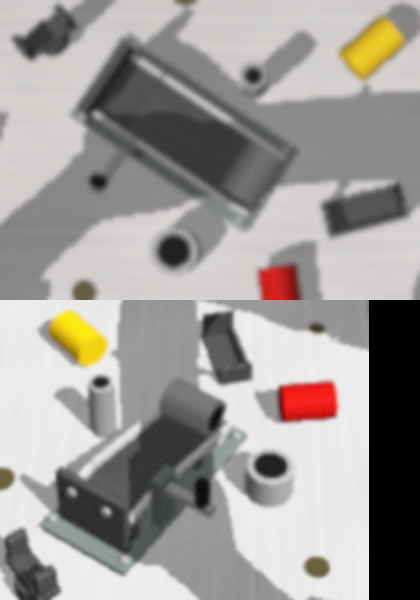

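The crop confirms it: the grey cylinder lies across the ramp's foot, and the knob is on the robot-side left. Next I'll work out the move to a wrist view above the ramp.

```bash
cat >> h.py <<'E'
def tool():
    s=ctrl.state();return np.array(s["position"]),Rn.from_quat(s["tool_rot"])
def plan(P,yaw,pitch=0):
    """tool down; tool x = ramp -y*sign: tool x at world angle yaw. prints row shift cm & turn"""
    p,R=tool();x=np.array([np.cos(yaw),np.sin(yaw),0]);z=np.array([0,0,-1.]);y=np.cross(z,x)
    T=Rn.from_matrix(np.c_[x,y,z]);print("d cm",(R.inv().apply(np.array(P)-p)*100).round(2),"turn",(R.inv()*T).as_rotvec().round(4))
E
python3 - <<'E'
from h import *
p,R=tool();print(R.as_matrix().round(3));c=eyes.get_calibration("wrist")
Rc=np.array(c["R"]);o=-Rc.T@np.array(c["t"]);print("cam in tool",R.inv().apply(o-p).round(3),"cam z in tool",R.inv().apply(Rc[2]).round(3),np.array(c["intrinsics"]).round(0).tolist())
for yaw in(-29,151): plan([.58,.09,.42],np.radians(yaw))
E
```

```text
[[ 0.249  0.    -0.968]
 [ 0.968  0.     0.249]
 [ 0.    -1.     0.   ]]
cam in tool [-0.     0.019  0.08 ] cam z in tool [ 0.     0.955 -0.296] [[276.0, 0.0, 319.0], [0.0, 276.0, 199.0], [0.0, 0.0, 1.0]]
d cm [-39.33  -1.53 -53.93] turn [-1.0781  1.394   1.394 ]
d cm [-39.33  -1.53 -53.93] turn [-1.3188 -1.0199 -1.0198]
```

```bash
cat >> h.py <<'E'
def plan(P,yaw):
    p,R=tool();x=np.array([np.cos(yaw),np.sin(yaw),0]);y=np.array([0,0,-1.]);z=np.cross(x,y)
    T=Rn.from_matrix(np.c_[x,y,z]);print("d cm",(R.inv().apply(np.array(P)-p)*100).round(2),"turn",(R.inv()*T).as_rotvec().round(4))
E
python3 -c "
from h import *
plan([.60,.13,.38],np.radians(-29))"
```

```text
d cm [-34.96   2.47 -54.87] turn [-1.000e-04  1.825e+00  0.000e+00]
```

```bash
python3 -m inch '[{"ry":1.825,"dx":-35,"dy":2.5,"dz":-54.9,"jaw":0.35},{"ry":1.825,"dx":-35,"dy":2.5,"dz":-54.9,"jaw":0.35},{"ry":1.825,"dx":-35,"dy":2.5,"dz":-54.9,"jaw":0.35},{"ry":1.825,"dx":-35,"dy":2.5,"dz":-54.9,"jaw":0.35},{"ry":1.825,"dx":-35,"dy":2.5,"dz":-54.9,"jaw":0.35},{"ry":1.825,"dx":-35,"dy":2.5,"dz":-54.9,"jaw":0.35},{"ry":1.825,"dx":-35,"dy":2.5,"dz":-54.9,"jaw":0.35},{"ry":1.825,"dx":-35,"dy":2.5,"dz":-54.9,"jaw":0.35},{"ry":1.825,"dx":-35,"dy":2.5,"dz":-54.9,"jaw":0.35},{"ry":1.825,"dx":-35,"dy":2.5,"dz":-54.9,"jaw":0.35},{"ry":1.825,"dx":-35,"dy":2.5,"dz":-54.9,"jaw":0.35},{"ry":1.825,"dx":-35,"dy":2.5,"dz":-54.9,"jaw":0.35},{"ry":1.825,"dx":-35,"dy":2.5,"dz":-54.9,"jaw":0.35},{"ry":1.825,"dx":-35,"dy":2.5,"dz":-54.9,"jaw":0.35},{"ry":1.825,"dx":-35,"dy":2.5,"dz":-54.9,"jaw":0.35},{"ry":1.825,"dx":-35,"dy":2.5,"dz":-54.9,"jaw":0.35},{"ry":1.825,"dx":-35,"dy":2.5,"dz":-54.9,"jaw":0.35},{"ry":1.825,"dx":-35,"dy":2.5,"dz":-54.9,"jaw":0.35},{"ry":1.825,"dx":-35,"dy":2.5,"dz":-54.9,"jaw":0.35},{"ry":1.825,"dx":-35,"dy":2.5,"dz":-54.9,"jaw":0.35}]'
python3 - <<'E'
from h import *
s=ctrl.state();print(s["t"],s["position"],s["joint_positions"],s["grip_width"],np.round(s["qd"],3))
save("wrist","w1.png")
for n,z in(("sleeve",.048),("ramp",0),("ramp_foot",.018),("crest",.0497),("seat",.072),("keeper_knob",.111)):
    for q in spotter.place_of(n,"wrist")[:3]: print(n,np.round(q["centre"],1),round(q["p"],2),atz("wrist",q["centre"],z).round(4))
E
```

```text
0.7 [0.15574393 0.60529386 0.40476927] [-1.42158952  0.43446896  0.02499858  1.57317895 -0.01161896  1.1340017
 -0.07509362] 0.09191381777645745 [-0.001  0.001  0.001 -0.002  0.001  0.002 -0.001]invalid input at $[0]: expected keys rx, ry, rz, dx, dy, dz, jaw
```

View pics/w1.png

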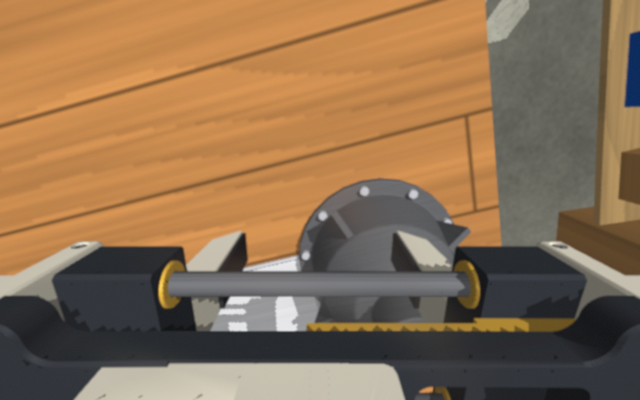

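```bash
python3 -c "
from h import *
plan([.555,.045,.40],np.radians(-29))"
```

```text
d cm [-44.31   0.48 -52.63] turn [1.0000e-04 1.8251e+00 1.0000e-04]
```

```bash
python3 -m inch '[{"rx":0,"ry":1.825,"rz":0,"dx":-44.3,"dy":0.5,"dz":-52.6,"jaw":0.35},{"rx":0,"ry":1.825,"rz":0,"dx":-44.3,"dy":0.5,"dz":-52.6,"jaw":0.35},{"rx":0,"ry":1.825,"rz":0,"dx":-44.3,"dy":0.5,"dz":-52.6,"jaw":0.35},{"rx":0,"ry":1.825,"rz":0,"dx":-44.3,"dy":0.5,"dz":-52.6,"jaw":0.35},{"rx":0,"ry":1.825,"rz":0,"dx":-44.3,"dy":0.5,"dz":-52.6,"jaw":0.35},{"rx":0,"ry":1.825,"rz":0,"dx":-44.3,"dy":0.5,"dz":-52.6,"jaw":0.35},{"rx":0,"ry":1.825,"rz":0,"dx":-44.3,"dy":0.5,"dz":-52.6,"jaw":0.35},{"rx":0,"ry":1.825,"rz":0,"dx":-44.3,"dy":0.5,"dz":-52.6,"jaw":0.35},{"rx":0,"ry":1.825,"rz":0,"dx":-44.3,"dy":0.5,"dz":-52.6,"jaw":0.35},{"rx":0,"ry":1.825,"rz":0,"dx":-44.3,"dy":0.5,"dz":-52.6,"jaw":0.35},{"rx":0,"ry":1.825,"rz":0,"dx":-44.3,"dy":0.5,"dz":-52.6,"jaw":0.35},{"rx":0,"ry":1.825,"rz":0,"dx":-44.3,"dy":0.5,"dz":-52.6,"jaw":0.35},{"rx":0,"ry":1.825,"rz":0,"dx":-44.3,"dy":0.5,"dz":-52.6,"jaw":0.35},{"rx":0,"ry":1.825,"rz":0,"dx":-44.3,"dy":0.5,"dz":-52.6,"jaw":0.35},{"rx":0,"ry":1.825,"rz":0,"dx":-44.3,"dy":0.5,"dz":-52.6,"jaw":0.35},{"rx":0,"ry":1.825,"rz":0,"dx":-44.3,"dy":0.5,"dz":-52.6,"jaw":0.35},{"rx":0,"ry":1.825,"rz":0,"dx":-44.3,"dy":0.5,"dz":-52.6,"jaw":0.35},{"rx":0,"ry":1.825,"rz":0,"dx":-44.3,"dy":0.5,"dz":-52.6,"jaw":0.35},{"rx":0,"ry":1.825,"rz":0,"dx":-44.3,"dy":0.5,"dz":-52.6,"jaw":0.35},{"rx":0,"ry":1.825,"rz":0,"dx":-44.3,"dy":0.5,"dz":-52.6,"jaw":0.35}]'
python3 - <<'E'
from h import *
s=ctrl.state();print(s["t"],s["position"],s["joint_positions"],s["grip_width"],np.round(s["qd"],3));print(tool()[1].as_matrix().round(3))
save("wrist","w2.png")
for n,z in(("sleeve",.048),("ramp",0),("ramp_foot",.018),("crest",.0497),("seat",.072),("keeper_knob",.111)):
    for q in spotter.place_of(n,"wrist")[:3]: print(n,np.round(q["centre"],1),round(q["p"],2),atz("wrist",q["centre"],z).round(4))
E
```

```text
t: 2.72
position: [0.5545, 0.0458, 0.3995]
tool_rot: [-0.685, 0.177, -0.177, 0.685]
wrist_force: [0.2, 0.4, -0.1]
grip_width: 0.0297
2.7167 [0.55448141 0.04583602 0.39951845] [-0.64338858  0.36152396  0.62981005  1.78690614 -0.24025341  1.07110532
 -0.43361889] 0.029707563908401555 [-0.022 -0.009 -0.009  0.005 -0.001  0.001 -0.002]
[[ 0.875 -0.001  0.484]
 [-0.484  0.001  0.875]
 [-0.001 -1.     0.   ]]
sleeve [467.8 245.9] 0.9 [ 0.6856 -0.1254  0.048 ]
sleeve [310.  217.9] 0.59 [0.5214 0.0102 0.048 ]
ramp [317.4 132.8] 0.56 [0.5797 0.0965 0.    ]
ramp_foot [224.3 179.4] 0.46 [0.4412 0.1042 0.018 ]
crest [321.6  86.2] 0.65 [0.6103 0.1407 0.0497]
seat [319.7  59.1] 0.85 [0.6198 0.162  0.072 ]
keeper_knob [200.7  83.9] 0.95 [0.5126 0.1901 0.111 ]
```

View pics/w2.png

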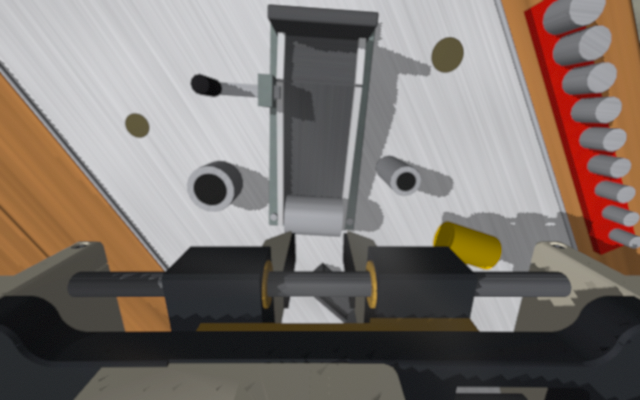

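```bash
cat > fit.py <<'E'
from h import *
from scipy.optimize import least_squares
def W(q,P):
    c,s=np.cos(q[2]),np.sin(q[2]);P=np.array(P)/1000;return np.array([q[0]+c*P[0]-s*P[1],q[1]+s*P[0]+c*P[1],P[2]])
C=eyes.get_calibration("wrist")
D={"seat":((76.5,0,72),(319.7,59.1)),"crest":((55,0,49.7),(321.6,86.2)),"ramp":((0,0,0),(317.4,132.8)),"knob":((42,110,111),(200.7,83.9))}
f=lambda q:np.concatenate([proj("wrist",W(q,a))-b for a,b in D.values()])
r=least_squares(f,[.582,.094,1.066],loss="soft_l1");print(r.x,np.degrees(r.x[2]),r.fun.round(1))
E
python3 - <<'E'
from fit import *
q=r.x;im=cv2.imread("pics/w2.png");k=4;x0,y0=180,0
big=cv2.resize(im[0:150+100,180:390],None,fx=3,fy=2.4,interpolation=2)
big=cv2.resize(im[0:240,180:390],None,fx=2.5,fy=2.5,interpolation=2)
def L(Ps,col):
    u=np.array([(proj("wrist",W(q,p))-[180,0]+.5)*2.5 for p in Ps]).astype(int)
    cv2.polylines(big,[u.reshape(-1,1,2)],False,col,1)
L([(-135,-62,10),(135,-62,10),(135,62,10),(-135,62,10),(-135,-62,10)],(0,0,255))
L([(101.5,-50,95),(101.5,50,95)],(0,255,0))
L([(27,46,88),(57,46,88),(57,60,88),(27,60,88),(27,46,88)],(0,255,255))
L([(55,-39,49.7),(55,39,49.7)],(255,0,255))
L([(-101,-35,73),(-101,35,73)],(255,255,0))
L([(42+9*np.cos(a),110+9*np.sin(a),111) for a in np.linspace(0,6.3,20)],(0,255,0))
cv2.imwrite("pics/w2f.png",big)
E
```

```text
[0.58071725 0.09539959 0.99429916] 56.969145275923985 [ 3.3  0.8 -0.4 -1.2  0.4 -0.  -1.4  0.2]
```

View pics/w2f.png

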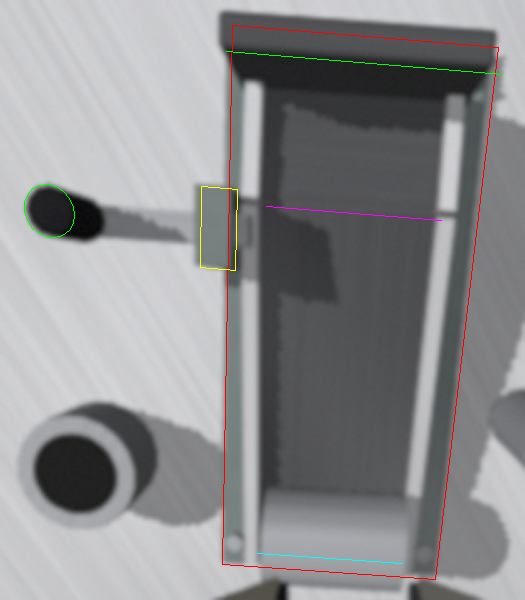

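```bash
cat >> fit.py <<'E'
g=lambda u,v:(u/2.5+180-.5,v/2.5-.5)
D.update(s1=((101.5,50,95),g(222,47)),s2=((101.5,-50,95),g(496,68)),b1=((57,60,88),g(195,184)),b2=((27,60,88),g(195,266)),b3=((57,46,88),g(232,187)),sl=((-101,0,73),g(333,556)))
r=least_squares(f,[.582,.094,1.0],loss="soft_l1",f_scale=.7);print(r.x,np.degrees(r.x[2]));print(dict(zip(D,r.fun.reshape(-1,2).round(1).tolist())))
q=r.x
E
python3 - <<'E'
from fit import *
# heading; target: finger (TCP) at ramp x -150, fingertips z 34 ; first above it
p,R=tool();print("tool in ramp mm",((p-W(q,(0,0,0)))@np.array([[np.cos(q[2]),-np.sin(q[2]),0],[np.sin(q[2]),np.cos(q[2]),0],[0,0,1]])*1000).round(1))
for P in((-152,0,178+110),(-152,0,178+34)): plan(W(q,P),q[2]-np.pi/2)
E
```

```text
[0.58071725 0.09539959 0.99429916] 56.969145275923985 [ 3.3  0.8 -0.4 -1.2  0.4 -0.  -1.4  0.2]
[0.58049059 0.09689114 1.00602982] 57.641262999555295
{'seat': [1.5, -0.6], 'crest': [-1.8, -2.4], 'ramp': [-0.3, -1.0], 'knob': [-3.0, 0.2], 's1': [-0.7, 0.7], 's2': [0.3, 0.1], 'b1': [0.9, 0.3], 'b2': [1.1, 0.1], 'b3': [0.5, 0.1], 'sl': [-0.9, 0.2]}
tool in ramp mm [-57.   -5.3 399.8]
d cm [-1.1  11.18 -9.46] turn [-0.0004  0.0599 -0.0002]
d cm [-1.1  18.78 -9.46] turn [-0.0004  0.0599 -0.0002]
```

```bash
python3 - <<'E'
from fit import *
eyes.get_image("top");o=spotter.outline_of("bracket","top")
for m in o[:2]:
  ys,xs=np.nonzero(m["pixels"]);print(round(m["p"],2),m["rect"],len(xs))
  P=np.array([atz("top",(x+.0,y+.0),.04) for x,y in zip(xs,ys)])-W(q,(0,0,0))
  c,s=np.cos(q[2]),np.sin(q[2]);X=(c*P[:,0]+s*P[:,1])*1e3;Y=(-s*P[:,0]+c*P[:,1])*1e3
  print(X.min(),X.max(),Y.min(),Y.max(), "max X in |Y|<40",X[abs(Y)<40].max() if (abs(Y)<40).any() else None)
for m in spotter.place_of("keeper_knob","top")[:2]: print(m, atz("top",m["centre"],.111))
E
```

```text
[0.58071725 0.09539959 0.99429916] 56.969145275923985 [ 3.3  0.8 -0.4 -1.2  0.4 -0.  -1.4  0.2]
[0.58049059 0.09689114 1.00602982] 57.641262999555295
{'seat': [1.5, -0.6], 'crest': [-1.8, -2.4], 'ramp': [-0.3, -1.0], 'knob': [-3.0, 0.2], 's1': [-0.7, 0.7], 's2': [0.3, 0.1], 'b1': [0.9, 0.3], 'b2': [1.1, 0.1], 'b3': [0.5, 0.1], 'sl': [-0.9, 0.2]}
0.74 [339.4, 218.0, 367.4, 233.6] 324
-289.1974796173924 -199.56512239407525 -89.72078041666431 2.542645336526608 max X in |Y|<40 -199.56512239407525
{'centre': [262.3, 213.9], 'p': 0.38} [0.51549911 0.18826061 0.111     ]
{'centre': [249.7, 168.3], 'p': 0.19} [0.67784766 0.23821889 0.111     ]
```

```bash
python3 -m inch '[{"rx":0,"ry":0.06,"rz":0,"dx":-1.1,"dy":3,"dz":-3.2,"jaw":0.52},{"rx":0,"ry":0.06,"rz":0,"dx":-1.1,"dy":6,"dz":-6.4,"jaw":0.52},{"rx":0,"ry":0.06,"rz":0,"dx":-1.1,"dy":9,"dz":-9.5,"jaw":0.52},{"rx":0,"ry":0.06,"rz":0,"dx":-1.1,"dy":11.2,"dz":-9.5,"jaw":0.52},{"rx":0,"ry":0.06,"rz":0,"dx":-1.1,"dy":13.5,"dz":-9.5,"jaw":0.52},{"rx":0,"ry":0.06,"rz":0,"dx":-1.1,"dy":15.5,"dz":-9.5,"jaw":0.52},{"rx":0,"ry":0.06,"rz":0,"dx":-1.1,"dy":17.5,"dz":-9.5,"jaw":0.52},{"rx":0,"ry":0.06,"rz":0,"dx":-1.1,"dy":18.7,"dz":-9.5,"jaw":0.52},{"rx":0,"ry":0.06,"rz":0,"dx":-1.1,"dy":18.7,"dz":-9.5,"jaw":0.52},{"rx":0,"ry":0.06,"rz":0,"dx":-1.1,"dy":18.7,"dz":-9.5,"jaw":0.52}]'
cat >> h.py <<'E'
Q=[0.5805,0.0969,1.0060]
def W(q,P):
    c,s=np.cos(q[2]),np.sin(q[2]);P=np.array(P)/1000;return np.array([q[0]+c*P[0]-s*P[1],q[1]+s*P[0]+c*P[1],P[2]])
def tip():
    p,R=tool();c,s=np.cos(Q[2]),np.sin(Q[2]);d=p+R.apply([0,.178,0])-[Q[0],Q[1],0]
    f=ctrl.state()["wrist_force"]
    print("t",round(ctrl.state()["t"],2),"tip in ramp mm",(1e3*np.array([c*d[0]+s*d[1],-s*d[0]+c*d[1],d[2]])).round(1),"F ramp",np.round([c*f[0]+s*f[1],-s*f[0]+c*f[1],f[2]],2))
E
python3 - <<'E'
from h import *
tip();print(tool()[1].as_matrix().round(3))
save("wrist","w3.png");tip()
E
```

```text
t: 4.05
position: [0.499, -0.0327, 0.2126]
tool_rot: [0.679, -0.198, 0.197, -0.679]
wrist_force: [-0.0, 0.3, -0.1]
grip_width: 0.0217
t 4.05 tip in ramp mm [-153.2   -0.4   34.6] F ramp [ 0.26  0.22 -0.13]
[[ 0.844 -0.001  0.537]
 [-0.537 -0.     0.844]
 [-0.001 -1.    -0.001]]
t 4.1 tip in ramp mm [-152.9   -0.9   35.2] F ramp [0.46 0.15 0.94]
```

View pics/w3.png

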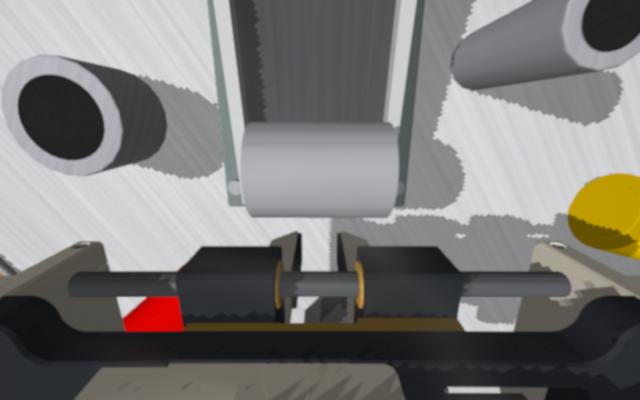

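```bash
python3 -m inch '[{"rx":0,"ry":0,"rz":0,"dx":0,"dy":0,"dz":0.2,"jaw":0.52},{"rx":0,"ry":0,"rz":0,"dx":0,"dy":0,"dz":0.4,"jaw":0.52},{"rx":0,"ry":0,"rz":0,"dx":0,"dy":0,"dz":0.6,"jaw":0.52},{"rx":0,"ry":0,"rz":0,"dx":0,"dy":0,"dz":0.8,"jaw":0.52},{"rx":0,"ry":0,"rz":0,"dx":0,"dy":0,"dz":1.0,"jaw":0.52},{"rx":0,"ry":0,"rz":0,"dx":0,"dy":0,"dz":1.15,"jaw":0.52},{"rx":0,"ry":0,"rz":0,"dx":0,"dy":0,"dz":1.3,"jaw":0.52},{"rx":0,"ry":0,"rz":0,"dx":0,"dy":0,"dz":1.45,"jaw":0.52},{"rx":0,"ry":0,"rz":0,"dx":0,"dy":-0.02,"dz":1.6,"jaw":0.52},{"rx":0,"ry":0,"rz":0,"dx":0,"dy":-0.05,"dz":1.75,"jaw":0.52},{"rx":0,"ry":0,"rz":0,"dx":0,"dy":-0.08,"dz":1.9,"jaw":0.52},{"rx":0,"ry":0,"rz":0,"dx":0,"dy":-0.11,"dz":2.05,"jaw":0.52},{"rx":0,"ry":0,"rz":0,"dx":0,"dy":-0.14,"dz":2.2,"jaw":0.52},{"rx":0,"ry":0,"rz":0,"dx":0,"dy":-0.17,"dz":2.35,"jaw":0.52},{"rx":0,"ry":0,"rz":0,"dx":0,"dy":-0.2,"dz":2.5,"jaw":0.52}]'
python3 - <<'E'
from h import *
tip();save("wrist","w4.png");tip()
for o in spotter.outline_of("sleeve","wrist")[:4]: print(np.round(o["rect"]),round(o["p"],2))
E
```

```text
t: 5.35
position: [0.5125, -0.0114, 0.2148]
tool_rot: [0.679, -0.198, 0.198, -0.679]
wrist_force: [-0.9, -2.1, 2.2]
grip_width: 0.0219
t 5.35 tip in ramp mm [-127.9   -0.6   36.8] F ramp [-2.29 -0.33  2.2 ]
t 5.4 tip in ramp mm [-127.4   -0.6   36.8] F ramp [-3.63  0.47  1.62]
[557. 212. 640. 273.] 0.96
[149. 307. 182. 333.] 0.61
[240. 156. 400. 244.] 0.55
```

View pics/w4.png

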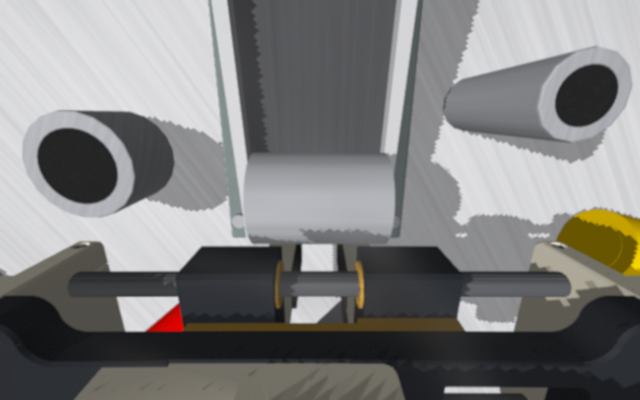

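The fingers touch the sleeve squarely (sleeve at rows 156–244, centred on column 320, fingers just below) with about 3 N. I'll keep pushing along the slope.

```bash
python3 -m inch '[{"rx":0,"ry":0,"rz":0,"dx":0,"dy":-0.03,"dz":0.17,"jaw":0.52},{"rx":0,"ry":0,"rz":0,"dx":0,"dy":-0.06,"dz":0.34,"jaw":0.52},{"rx":0,"ry":0,"rz":0,"dx":0,"dy":-0.09,"dz":0.51,"jaw":0.52},{"rx":0,"ry":0,"rz":0,"dx":0,"dy":-0.12,"dz":0.68,"jaw":0.52},{"rx":0,"ry":0,"rz":0,"dx":0,"dy":-0.15,"dz":0.85,"jaw":0.52},{"rx":0,"ry":0,"rz":0,"dx":0,"dy":-0.18,"dz":1.02,"jaw":0.52},{"rx":0,"ry":0,"rz":0,"dx":0,"dy":-0.21,"dz":1.19,"jaw":0.52},{"rx":0,"ry":0,"rz":0,"dx":0,"dy":-0.24,"dz":1.36,"jaw":0.52},{"rx":0,"ry":0,"rz":0,"dx":0,"dy":-0.27,"dz":1.53,"jaw":0.52},{"rx":0,"ry":0,"rz":0,"dx":0,"dy":-0.3,"dz":1.7,"jaw":0.52},{"rx":0,"ry":0,"rz":0,"dx":0,"dy":-0.33,"dz":1.87,"jaw":0.52},{"rx":0,"ry":0,"rz":0,"dx":0,"dy":-0.36,"dz":2.04,"jaw":0.52},{"rx":0,"ry":0,"rz":0,"dx":0,"dy":-0.39,"dz":2.21,"jaw":0.52},{"rx":0,"ry":0,"rz":0,"dx":0,"dy":-0.42,"dz":2.38,"jaw":0.52},{"rx":0,"ry":0,"rz":0,"dx":0,"dy":-0.45,"dz":2.55,"jaw":0.52},{"rx":0,"ry":0,"rz":0,"dx":0,"dy":-0.48,"dz":2.72,"jaw":0.52},{"rx":0,"ry":0,"rz":0,"dx":0,"dy":-0.51,"dz":2.89,"jaw":0.52},{"rx":0,"ry":0,"rz":0,"dx":0,"dy":-0.54,"dz":3.06,"jaw":0.52},{"rx":0,"ry":0,"rz":0,"dx":0,"dy":-0.57,"dz":3.23,"jaw":0.52},{"rx":0,"ry":0,"rz":0,"dx":0,"dy":-0.6,"dz":3.4,"jaw":0.52}]'
python3 - <<'E'
from h import *
tip();save("wrist","w5.png")
for o in spotter.outline_of("sleeve","wrist")[:4]: print(np.round(o["rect"]),round(o["p"],2))
E
```

```text
t: 7.12
position: [0.5308, 0.0174, 0.2207]
tool_rot: [-0.679, 0.198, -0.197, 0.679]
wrist_force: [-1.5, -3.2, 1.9]
grip_width: 0.022
t 7.12 tip in ramp mm [-93.8  -0.6  42.7] F ramp [-3.51 -0.41  1.86]
[240. 152. 399. 244.] 0.6
```

```bash
python3 -m inch '[{"rx":0,"ry":0,"rz":0,"dx":0,"dy":-0.03,"dz":0.17,"jaw":0.52},{"rx":0,"ry":0,"rz":0,"dx":0,"dy":-0.06,"dz":0.34,"jaw":0.52},{"rx":0,"ry":0,"rz":0,"dx":0,"dy":-0.09,"dz":0.51,"jaw":0.52},{"rx":0,"ry":0,"rz":0,"dx":0,"dy":-0.12,"dz":0.68,"jaw":0.52},{"rx":0,"ry":0,"rz":0,"dx":0,"dy":-0.15,"dz":0.85,"jaw":0.52},{"rx":0,"ry":0,"rz":0,"dx":0,"dy":-0.18,"dz":1.02,"jaw":0.52},{"rx":0,"ry":0,"rz":0,"dx":0,"dy":-0.21,"dz":1.19,"jaw":0.52},{"rx":0,"ry":0,"rz":0,"dx":0,"dy":-0.24,"dz":1.36,"jaw":0.52},{"rx":0,"ry":0,"rz":0,"dx":0,"dy":-0.27,"dz":1.53,"jaw":0.52},{"rx":0,"ry":0,"rz":0,"dx":0,"dy":-0.3,"dz":1.7,"jaw":0.52},{"rx":0,"ry":0,"rz":0,"dx":0,"dy":-0.33,"dz":1.87,"jaw":0.52},{"rx":0,"ry":0,"rz":0,"dx":0,"dy":-0.36,"dz":2.04,"jaw":0.52},{"rx":0,"ry":0,"rz":0,"dx":0,"dy":-0.39,"dz":2.21,"jaw":0.52},{"rx":0,"ry":0,"rz":0,"dx":0,"dy":-0.42,"dz":2.38,"jaw":0.52},{"rx":0,"ry":0,"rz":0,"dx":0,"dy":-0.45,"dz":2.55,"jaw":0.52},{"rx":0,"ry":0,"rz":0,"dx":0,"dy":-0.48,"dz":2.72,"jaw":0.52},{"rx":0,"ry":0,"rz":0,"dx":0,"dy":-0.51,"dz":2.89,"jaw":0.52},{"rx":0,"ry":0,"rz":0,"dx":0,"dy":-0.54,"dz":3.06,"jaw":0.52},{"rx":0,"ry":0,"rz":0,"dx":0,"dy":-0.57,"dz":3.23,"jaw":0.52},{"rx":0,"ry":0,"rz":0,"dx":0,"dy":-0.6,"dz":3.4,"jaw":0.52}]'
python3 -c "
from h import *
tip()"
python3 -m inch '[{"rx":0,"ry":0,"rz":0,"dx":0,"dy":-0.03,"dz":0.17,"jaw":0.52},{"rx":0,"ry":0,"rz":0,"dx":0,"dy":-0.06,"dz":0.34,"jaw":0.52},{"rx":0,"ry":0,"rz":0,"dx":0,"dy":-0.09,"dz":0.51,"jaw":0.52},{"rx":0,"ry":0,"rz":0,"dx":0,"dy":-0.12,"dz":0.68,"jaw":0.52},{"rx":0,"ry":0,"rz":0,"dx":0,"dy":-0.15,"dz":0.85,"jaw":0.52},{"rx":0,"ry":0,"rz":0,"dx":0,"dy":-0.18,"dz":1.02,"jaw":0.52},{"rx":0,"ry":0,"rz":0,"dx":0,"dy":-0.21,"dz":1.19,"jaw":0.52},{"rx":0,"ry":0,"rz":0,"dx":0,"dy":-0.24,"dz":1.36,"jaw":0.52},{"rx":0,"ry":0,"rz":0,"dx":0,"dy":-0.27,"dz":1.53,"jaw":0.52},{"rx":0,"ry":0,"rz":0,"dx":0,"dy":-0.3,"dz":1.7,"jaw":0.52},{"rx":0,"ry":0,"rz":0,"dx":0,"dy":-0.33,"dz":1.87,"jaw":0.52},{"rx":0,"ry":0,"rz":0,"dx":0,"dy":-0.36,"dz":2.04,"jaw":0.52},{"rx":0,"ry":0,"rz":0,"dx":0,"dy":-0.39,"dz":2.21,"jaw":0.52},{"rx":0,"ry":0,"rz":0,"dx":0,"dy":-0.42,"dz":2.38,"jaw":0.52},{"rx":0,"ry":0,"rz":0,"dx":0,"dy":-0.45,"dz":2.55,"jaw":0.52},{"rx":0,"ry":0,"rz":0,"dx":0,"dy":-0.48,"dz":2.72,"jaw":0.52},{"rx":0,"ry":0,"rz":0,"dx":0,"dy":-0.51,"dz":2.89,"jaw":0.52},{"rx":0,"ry":0,"rz":0,"dx":0,"dy":-0.54,"dz":3.06,"jaw":0.52},{"rx":0,"ry":0,"rz":0,"dx":0,"dy":-0.57,"dz":3.23,"jaw":0.52},{"rx":0,"ry":0,"rz":0,"dx":0,"dy":-0.6,"dz":3.4,"jaw":0.52}]'
python3 - <<'E'
from h import *
tip();save("wrist","w6.png")
for o in spotter.outline_of("sleeve","wrist")[:4]: print(np.round(o["rect"]),round(o["p"],2))
E
```

```text
t: 8.88
position: [0.549, 0.0461, 0.2268]
tool_rot: [-0.679, 0.197, -0.197, 0.679]
wrist_force: [-1.4, -2.9, 0.7]
grip_width: 0.0221
t 8.88 tip in ramp mm [-59.8  -0.6  48.8] F ramp [-3.16 -0.33  0.68]
t: 10.55
position: [0.5673, 0.0748, 0.2328]
tool_rot: [-0.679, 0.197, -0.197, 0.679]
wrist_force: [-1.8, -2.8, 0.9]
grip_width: 0.0219
t 10.55 tip in ramp mm [-25.8  -0.7  54.8] F ramp [-3.38  0.03  0.92]
[240. 156. 398. 243.] 0.82
```

View pics/w6.png

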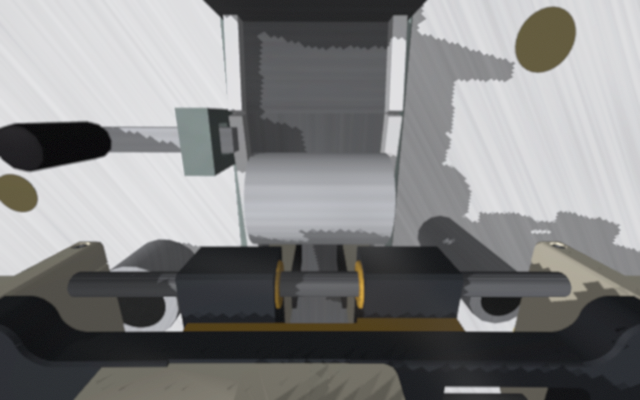

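The sleeve is still resting on the fingertips (rows 156–243). The crest line is ahead at row 113 and the keeper tip at (228,140) is clear of the lane. I'll push to the crest, then slow down.

```bash
python3 -m inch '[{"rx":0,"ry":0,"rz":0,"dx":0,"dy":-0.03,"dz":0.17,"jaw":0.52},{"rx":0,"ry":0,"rz":0,"dx":0,"dy":-0.06,"dz":0.34,"jaw":0.52},{"rx":0,"ry":0,"rz":0,"dx":0,"dy":-0.09,"dz":0.51,"jaw":0.52},{"rx":0,"ry":0,"rz":0,"dx":0,"dy":-0.12,"dz":0.68,"jaw":0.52},{"rx":0,"ry":0,"rz":0,"dx":0,"dy":-0.15,"dz":0.85,"jaw":0.52},{"rx":0,"ry":0,"rz":0,"dx":0,"dy":-0.18,"dz":1.02,"jaw":0.52},{"rx":0,"ry":0,"rz":0,"dx":0,"dy":-0.21,"dz":1.19,"jaw":0.52},{"rx":0,"ry":0,"rz":0,"dx":0,"dy":-0.24,"dz":1.36,"jaw":0.52},{"rx":0,"ry":0,"rz":0,"dx":0,"dy":-0.27,"dz":1.53,"jaw":0.52},{"rx":0,"ry":0,"rz":0,"dx":0,"dy":-0.3,"dz":1.7,"jaw":0.52},{"rx":0,"ry":0,"rz":0,"dx":0,"dy":-0.33,"dz":1.87,"jaw":0.52},{"rx":0,"ry":0,"rz":0,"dx":0,"dy":-0.36,"dz":2.04,"jaw":0.52},{"rx":0,"ry":0,"rz":0,"dx":0,"dy":-0.39,"dz":2.21,"jaw":0.52},{"rx":0,"ry":0,"rz":0,"dx":0,"dy":-0.42,"dz":2.38,"jaw":0.52},{"rx":0,"ry":0,"rz":0,"dx":0,"dy":-0.45,"dz":2.55,"jaw":0.52},{"rx":0,"ry":0,"rz":0,"dx":0,"dy":-0.48,"dz":2.72,"jaw":0.52},{"rx":0,"ry":0,"rz":0,"dx":0,"dy":-0.51,"dz":2.87,"jaw":0.52},{"rx":0,"ry":0,"rz":0,"dx":0,"dy":-0.54,"dz":3.0,"jaw":0.52},{"rx":0,"ry":0,"rz":0,"dx":0,"dy":-0.57,"dz":3.12,"jaw":0.52},{"rx":0,"ry":0,"rz":0,"dx":0,"dy":-0.6,"dz":3.22,"jaw":0.52}]'
python3 -c "
from h import *
tip()"
python3 -m inch '[{"rx":0,"ry":0,"rz":0,"dx":0,"dy":-0.02,"dz":0.1,"jaw":0.52},{"rx":0,"ry":0,"rz":0,"dx":0,"dy":-0.04,"dz":0.2,"jaw":0.52},{"rx":0,"ry":0,"rz":0,"dx":0,"dy":-0.06,"dz":0.3,"jaw":0.52},{"rx":0,"ry":0,"rz":0,"dx":0,"dy":-0.08,"dz":0.4,"jaw":0.52},{"rx":0,"ry":0,"rz":0,"dx":0,"dy":-0.1,"dz":0.5,"jaw":0.52},{"rx":0,"ry":0,"rz":0,"dx":0,"dy":-0.12,"dz":0.6,"jaw":0.52},{"rx":0,"ry":0,"rz":0,"dx":0,"dy":-0.14,"dz":0.7,"jaw":0.52},{"rx":0,"ry":0,"rz":0,"dx":0,"dy":-0.16,"dz":0.8,"jaw":0.52},{"rx":0,"ry":0,"rz":0,"dx":0,"dy":-0.18,"dz":0.9,"jaw":0.52},{"rx":0,"ry":0,"rz":0,"dx":0,"dy":-0.2,"dz":1.0,"jaw":0.52},{"rx":0,"ry":0,"rz":0,"dx":0,"dy":-0.22,"dz":1.1,"jaw":0.52},{"rx":0,"ry":0,"rz":0,"dx":0,"dy":-0.24,"dz":1.2,"jaw":0.52},{"rx":0,"ry":0,"rz":0,"dx":0,"dy":-0.24,"dz":1.3,"jaw":0.52},{"rx":0,"ry":0,"rz":0,"dx":0,"dy":-0.24,"dz":1.4,"jaw":0.52},{"rx":0,"ry":0,"rz":0,"dx":0,"dy":-0.24,"dz":1.5,"jaw":0.52},{"rx":0,"ry":0,"rz":0,"dx":0,"dy":-0.24,"dz":1.6,"jaw":0.52},{"rx":0,"ry":0,"rz":0,"dx":0,"dy":-0.24,"dz":1.7,"jaw":0.52},{"rx":0,"ry":0,"rz":0,"dx":0,"dy":-0.24,"dz":1.8,"jaw":0.52}]'
python3 - <<'E'
from h import *
tip();save("wrist","w7.png")
for o in spotter.outline_of("sleeve","wrist")[:4]: print(np.round(o["rect"]),round(o["p"],2))
E
```

```text
t: 12.32
position: [0.5845, 0.1019, 0.2388]
tool_rot: [-0.679, 0.197, -0.197, 0.679]
wrist_force: [-1.9, -4.1, 1.9]
grip_width: 0.0219
t 12.32 tip in ramp mm [ 6.4 -0.7 60.8] F ramp [-4.43 -0.61  1.87]
t: 13.82
position: [0.5942, 0.1171, 0.2411]
tool_rot: [-0.679, 0.197, -0.197, 0.679]
wrist_force: [-0.9, -0.3, 0.1]
grip_width: 0.022
t 13.82 tip in ramp mm [24.4 -0.7 63.1] F ramp [-0.74  0.56  0.08]
[241. 122. 400. 213.] 0.85
```

```bash
python3 - <<'E'
from h import *
save("wrist","w8.png");tip()
for o in spotter.outline_of("sleeve","wrist")[:4]: print(np.round(o["rect"]),round(o["p"],2))
for x,z in((76.5,72),(70,73),(60,74)):
  print(x,[proj("wrist",W(Q,(x+25*np.cos(a),0,z+25*np.sin(a)))).round(0)[1] for a in np.radians([30,60,90,120,150,180])])
E
```

```text
t 13.97 tip in ramp mm [24.4 -0.7 63.1] F ramp [ 0.38 -0.15  0.23]
[241. 123. 398. 213.] 0.78
76.5 [np.float64(128.0), np.float64(149.0), np.float64(177.0), np.float64(201.0), np.float64(212.0), np.float64(210.0)]
70 [np.float64(142.0), np.float64(164.0), np.float64(192.0), np.float64(214.0), np.float64(224.0), np.float64(222.0)]
60 [np.float64(163.0), np.float64(185.0), np.float64(213.0), np.float64(234.0), np.float64(242.0), np.float64(238.0)]
```

View pics/w8.png

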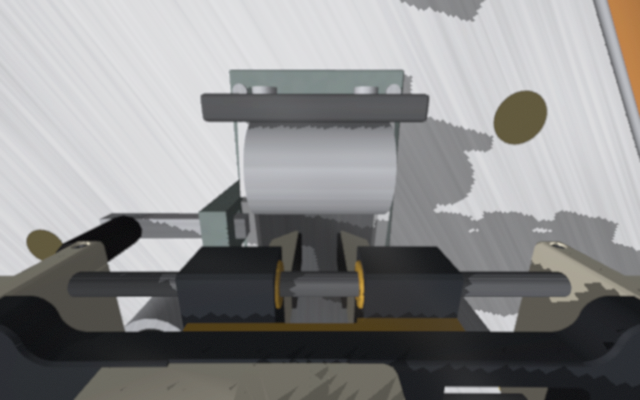

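Sleeve seated: its lower edge is at row 213 against 212 predicted at x = 76.5, it lies against the stop plate, and there is no contact force. I'll go straight up and over to the knob's outer side.

```bash
python3 -m inch '[{"rx":0,"ry":0,"rz":0,"dx":0,"dy":-1,"dz":-0.3,"jaw":0.52},{"rx":0,"ry":0,"rz":0,"dx":0,"dy":-3,"dz":-0.3,"jaw":0.52},{"rx":0,"ry":0,"rz":0,"dx":0,"dy":-5.5,"dz":0,"jaw":0.52},{"rx":0,"ry":0,"rz":0,"dx":0,"dy":-8,"dz":0,"jaw":1},{"rx":0,"ry":0,"rz":0,"dx":-3,"dy":-8,"dz":0.5,"jaw":1},{"rx":0,"ry":0,"rz":0,"dx":-6,"dy":-8,"dz":1,"jaw":1},{"rx":0,"ry":0,"rz":0,"dx":-9,"dy":-8,"dz":1.5,"jaw":1},{"rx":0,"ry":0,"rz":0,"dx":-12,"dy":-8,"dz":1.8,"jaw":1},{"rx":0,"ry":0,"rz":0,"dx":-14.5,"dy":-8,"dz":1.8,"jaw":1},{"rx":0,"ry":0,"rz":0,"dx":-15.9,"dy":-8,"dz":1.8,"jaw":1},{"rx":0,"ry":0,"rz":0,"dx":-15.9,"dy":-8,"dz":1.8,"jaw":1},{"rx":0,"ry":0,"rz":0,"dx":-15.9,"dy":-6,"dz":1.8,"jaw":1},{"rx":0,"ry":0,"rz":0,"dx":-15.9,"dy":-4,"dz":1.8,"jaw":1},{"rx":0,"ry":0,"rz":0,"dx":-15.9,"dy":-2.3,"dz":1.8,"jaw":1},{"rx":0,"ry":0,"rz":0,"dx":-15.9,"dy":-2.3,"dz":1.8,"jaw":1},{"rx":0,"ry":0,"rz":0,"dx":-15.9,"dy":-2.3,"dz":1.8,"jaw":1}]'
python3 - <<'E'
from h import *
tip();save("wrist","w9.png");save("side","s9.png")
print(ctrl.state()["joint_positions"].round(2))
a=cv2.imread("pics/w9.png");b=cv2.resize(cv2.imread("pics/s9.png")[160:310,220:420],None,fx=2,fy=2,interpolation=2)
cv2.imwrite("pics/c9.png",np.vstack([cv2.resize(a,(480,300)),cv2.copyMakeBorder(b,0,0,0,80,0)]))
E
```

```text
t: 15.35
position: [0.47, 0.2166, 0.2643]
tool_rot: [0.679, -0.198, 0.198, -0.678]
wrist_force: [0.2, 0.6, -0.1]
grip_width: -0.0002
t 15.35 tip in ramp mm [ 41.7 157.4  86.3] F ramp [ 0.58  0.13 -0.13]
[-0.96  0.48  0.58  2.02 -0.38  0.74 -0.72]
```

View pics/c9.png

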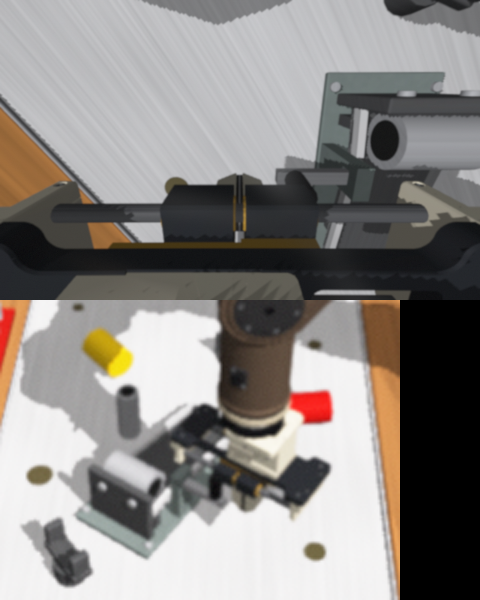

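Sleeve still seated. The knob is just to the right (lane side) of the closed fingers at knob height, so I'll push towards the lane.

```bash
python3 -m inch '[{"rx":0,"ry":0,"rz":0,"dx":0.4,"dy":0,"dz":0,"jaw":1},{"rx":0,"ry":0,"rz":0,"dx":0.8,"dy":0,"dz":0,"jaw":1},{"rx":0,"ry":0,"rz":0,"dx":1.2,"dy":0,"dz":0,"jaw":1},{"rx":0,"ry":0,"rz":0,"dx":1.5,"dy":0,"dz":0,"jaw":1},{"rx":0,"ry":0,"rz":0,"dx":1.8,"dy":0,"dz":0,"jaw":1},{"rx":0,"ry":0,"rz":0,"dx":2.1,"dy":0,"dz":0,"jaw":1},{"rx":0,"ry":0,"rz":0,"dx":2.4,"dy":0,"dz":0,"jaw":1},{"rx":0,"ry":0,"rz":0,"dx":2.7,"dy":0,"dz":0,"jaw":1},{"rx":0,"ry":0,"rz":0,"dx":3,"dy":0,"dz":0,"jaw":1},{"rx":0,"ry":0,"rz":0,"dx":3.3,"dy":0,"dz":0,"jaw":1},{"rx":0,"ry":0,"rz":0,"dx":3.6,"dy":0,"dz":0,"jaw":1},{"rx":0,"ry":0,"rz":0,"dx":3.9,"dy":0,"dz":0,"jaw":1},{"rx":0,"ry":0,"rz":0,"dx":4.2,"dy":0,"dz":0,"jaw":1},{"rx":0,"ry":0,"rz":0,"dx":4.5,"dy":0,"dz":0,"jaw":1}]'
python3 -c "
from h import *
tip()"
python3 -m inch '[{"rx":0,"ry":0,"rz":0,"dx":0.2,"dy":0,"dz":0,"jaw":1},{"rx":0,"ry":0,"rz":0,"dx":0.4,"dy":0,"dz":0,"jaw":1},{"rx":0,"ry":0,"rz":0,"dx":0.6,"dy":0,"dz":0,"jaw":1},{"rx":0,"ry":0,"rz":0,"dx":0.8,"dy":0,"dz":0,"jaw":1},{"rx":0,"ry":0,"rz":0,"dx":1,"dy":0,"dz":0,"jaw":1}]'
python3 -c "
from h import *
tip()"
```

```text
t: 16.62
position: [0.5078, 0.1932, 0.2641]
tool_rot: [0.679, -0.198, 0.197, -0.679]
wrist_force: [-0.4, -0.2, 0.8]
grip_width: 0.0008
t 16.62 tip in ramp mm [ 42.4 113.   86.1] F ramp [-0.38  0.18  0.82]
t: 17.03
position: [0.5161, 0.1879, 0.2641]
tool_rot: [0.679, -0.198, 0.197, -0.679]
wrist_force: [-1.6, 0.9, 1.1]
grip_width: 0.0006
t 17.03 tip in ramp mm [ 42.3 103.1  86.1] F ramp [-0.1   1.79  1.06]
```

```bash
python3 -m inch '[{"rx":0,"ry":0,"rz":0,"dx":0.15,"dy":0,"dz":0,"jaw":1},{"rx":0,"ry":0,"rz":0,"dx":0.3,"dy":0,"dz":0,"jaw":1},{"rx":0,"ry":0,"rz":0,"dx":0.45,"dy":0,"dz":0,"jaw":1},{"rx":0,"ry":0,"rz":0,"dx":0.6,"dy":0,"dz":0,"jaw":1}]'
python3 - <<'E'
from h import *
tip();save("wrist","w10.png");save("top","t10.png");cv2.imwrite("pics/c10.png",cv2.resize(cv2.imread("pics/w10.png")[130:330,220:480],None,fx=2.5,fy=2.5,interpolation=2))
E
```

```text
t: 17.37
position: [0.5211, 0.1846, 0.2641]
tool_rot: [0.679, -0.197, 0.197, -0.679]
wrist_force: [-1.2, 0.7, 1.5]
grip_width: 0.0004
t 17.37 tip in ramp mm [42.3 97.1 86.1] F ramp [-0.03  1.39  1.47]
```

View pics/c10.png

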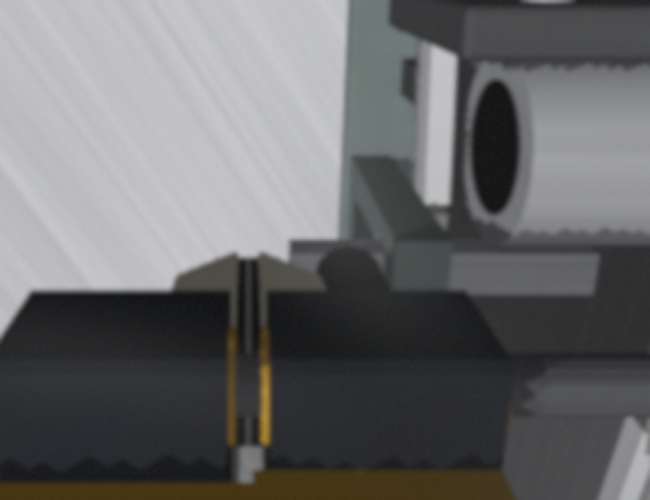

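The bar is already well across behind the sleeve, and the knob nearly reaches the guide block. I'll continue in 1 mm steps until the force rises at the end stop.

```bash
python3 -m inch '[{"rx":0,"ry":0,"rz":0,"dx":0.1,"dy":0,"dz":0,"jaw":1},{"rx":0,"ry":0,"rz":0,"dx":0.2,"dy":0,"dz":0,"jaw":1},{"rx":0,"ry":0,"rz":0,"dx":0.2,"dy":0,"dz":0,"jaw":1}]'
python3 -c "
from h import *
tip()"
python3 -m inch '[{"rx":0,"ry":0,"rz":0,"dx":0.1,"dy":0,"dz":0,"jaw":1},{"rx":0,"ry":0,"rz":0,"dx":0.2,"dy":0,"dz":0,"jaw":1},{"rx":0,"ry":0,"rz":0,"dx":0.2,"dy":0,"dz":0,"jaw":1}]'
python3 -c "
from h import *
tip()"
```

```text
t: 17.72
position: [0.5225, 0.1838, 0.2641]
tool_rot: [-0.679, 0.198, -0.197, 0.679]
wrist_force: [-3.1, 0.8, 1.9]
grip_width: 0.0004
t 17.72 tip in ramp mm [42.4 95.6 86.1] F ramp [-0.98  3.01  1.88]
t: 17.97
position: [0.5232, 0.1835, 0.264]
tool_rot: [-0.679, 0.198, -0.196, 0.679]
wrist_force: [-9.3, 3.3, 6.8]
grip_width: 0.0004
t 17.97 tip in ramp mm [42.3 95.4 86. ] F ramp [-2.17  9.59  6.79]
```

Stalled at y 95.4, where about 96 was predicted for fully across, with 10 N: end stop reached. I'll back off and check.

```bash
python3 -m inch '[{"rx":0,"ry":0,"rz":0,"dx":-1,"dy":0,"dz":0,"jaw":1},{"rx":0,"ry":0,"rz":0,"dx":-3,"dy":0,"dz":0,"jaw":1},{"rx":0,"ry":0,"rz":0,"dx":-5,"dy":0,"dz":0,"jaw":1},{"rx":0,"ry":0,"rz":0,"dx":-5,"dy":-3,"dz":0,"jaw":1},{"rx":0,"ry":0,"rz":0,"dx":-5,"dy":-6,"dz":-2,"jaw":1},{"rx":0,"ry":0,"rz":0,"dx":-3,"dy":-9,"dz":-5,"jaw":1},{"rx":0,"ry":0,"rz":0,"dx":0,"dy":-12,"dz":-8,"jaw":1},{"rx":0,"ry":0,"rz":0,"dx":3,"dy":-14,"dz":-10,"jaw":1},{"rx":0,"ry":0,"rz":0,"dx":5,"dy":-14,"dz":-10,"jaw":1},{"rx":0,"ry":0,"rz":0,"dx":5,"dy":-14,"dz":-10,"jaw":1}]'
python3 - <<'E'
from h import *
tip();save("wrist","w11.png")
print([(q["centre"],q["p"]) for q in spotter.place_of("keeper_knob","wrist")[:2]],[ (d,proj("wrist",W(Q,(42,110-d,111))).round(1)) for d in(38,40,42)])
print([(np.round(o["rect"]),round(o["p"],2)) for o in spotter.outline_of("sleeve","wrist")[:3]],proj("wrist",W(Q,(76.5,0,72))))
print("bar tip",proj("wrist",W(Q,(42,1,75))))
cv2.imwrite("pics/c11.png",cv2.resize(cv2.imread("pics/w11.png")[0:250,120:480],None,fx=2,fy=2,interpolation=2))
E
```

```text
t: 18.8
position: [0.516, 0.0658, 0.4074]
tool_rot: [-0.678, 0.197, -0.203, 0.679]
wrist_force: [-0.5, 1.1, -1.2]
grip_width: 0.0003
t 18.8 tip in ramp mm [-60.1  36.4 229.4] F ramp [ 0.72  1.   -1.15]
[([284.8, 87.5], 0.76)] [(38, array([285.5,  91.6])), (40, array([287.7,  91.6])), (42, array([289.8,  91.6]))]
[(array([315.,  30., 397.,  81.]), 0.95), (array([464., 208., 534., 255.]), 0.94)] [360.77831477  58.56520483]
bar tip [358.76925596  94.45551673]
```

The viewer limit is reached, so I'll check the bar tip numerically along its top and re-measure with the arm at rest.

```bash
python3 - <<'E'
from h import *
tip();im=save("wrist","w12.png");save("side","s12.png")
for n in("wrist","side"):
  print(n,[(np.round(q["centre"],1),round(q["p"],2)) for q in spotter.place_of("keeper_knob",n)[:2]],[ (d,proj(n,W(Q,(42,110-d,111))).round(1)) for d in(30,42)])
g=cv2.cvtColor(im,cv2.COLOR_RGB2GRAY)
for x in (38,42,46):
  print(x,[(y,int(g[int(round(v)),int(round(u))])) for y in range(44,-31,-3) for u,v in [proj("wrist",W(Q,(x,y,75)))]])
print("deck x20",[(y,int(g[int(round(v)),int(round(u))])) for y in range(44,-31,-6) for u,v in [proj("wrist",W(Q,(15,y,43)))]])
u,v=proj("wrist",W(Q,(42,110-42,111)));print(g[int(v)-10:int(v)+12:3,int(u)-24:int(u)+20:3])
E
```

```text
t 18.95 tip in ramp mm [-57.6  43.5 225.9] F ramp [-0.32  0.25 -0.93]
wrist [(array([289.1,  91.3]), 0.87)] [(30, array([280.5,  92.3])), (42, array([293.5,  92.3]))]
side [(array([313.7, 244.7]), 0.66), (array([317.6, 376.1]), 0.35)] [(30, array([317.9, 244.4])), (42, array([314.1, 242.4]))]
38 [(44, 107), (41, 106), (38, 105), (35, 104), (32, 120), (29, 154), (26, 161), (23, 161), (20, 159), (17, 159), (14, 159), (11, 159), (8, 159), (5, 152), (2, 61), (-1, 49), (-4, 50), (-7, 50), (-10, 49), (-13, 50), (-16, 54), (-19, 76), (-22, 76), (-25, 75), (-28, 90)]
42 [(44, 109), (41, 108), (38, 116), (35, 152), (32, 162), (29, 165), (26, 164), (23, 164), (20, 164), (17, 164), (14, 164), (11, 164), (8, 163), (5, 158), (2, 69), (-1, 60), (-4, 65), (-7, 53), (-10, 57), (-13, 72), (-16, 73), (-19, 71), (-22, 75), (-25, 73), (-28, 79)]
46 [(44, 107), (41, 107), (38, 115), (35, 160), (32, 163), (29, 162), (26, 163), (23, 163), (20, 162), (17, 162), (14, 160), (11, 161), (8, 161), (5, 143), (2, 73), (-1, 50), (-4, 49), (-7, 50), (-10, 49), (-13, 50), (-16, 48), (-19, 49), (-22, 49), (-25, 49), (-28, 50)]
deck x20 [(44, 185), (38, 55), (32, 65), (26, 79), (20, 69), (14, 71), (8, 70), (2, 77), (-4, 77), (-10, 77), (-16, 77), (-22, 75), (-28, 75)]
[[202 203 200 200 202 193 158 124 152 192 198 126 121 122 122]
 [198 203 200 201 197 124  49  45  43  96 190 125 121 123 123]
 [196 201 203 197 163  54  47  46  46  43  93  88 107 111 116]
 [199 197 204 199 128  50  49  47  46  43  36  74  81  80  79]
 [201 198 199 202 143  52  49  49  45  44  36  69  81  80  80]
 [201 199 196 200 161  75  51  50  47  44  38  77  81  81  80]
 [199 200 199 196 168 148  86  53  45  40  77  84  82  80  80]
 [200 200 200 197 200 204 195 174 137 155 186 103  81  82  79]]
```

```bash
python3 - <<'E'
from h import *
im=save("wrist","w13.png");tip();g=cv2.GaussianBlur(cv2.cvtColor(im,cv2.COLOR_RGB2GRAY),(3,3),0).astype(float)
def prof(x,z,ys):
  out=[]
  for y in ys:
    u,v=proj("wrist",W(Q,(x,y,z)));out.append((round(float(y),1),int(cv2.getRectSubPix(g.astype(np.float32),(1,1),(float(u),float(v)))[0,0])))
  return out
print("block z88 x50",prof(50,88,np.arange(70,34,-2)))
print("stop z95 x104",prof(104,95,list(np.arange(58,42,-1.5))+list(np.arange(-42,-60,-1.5))))
print("bar tip",prof(44,75,np.arange(8,-4,-1)))
print("rail inner x-60 z39.5+", prof(-40,43,list(np.arange(54,30,-2))+list(np.arange(-30,-56,-2))))
E
```

```text
t 19.2 tip in ramp mm [-57.2  44.4 225.6] F ramp [-0.22  0.37 -0.59]
block z88 x50 [(70.0, 45), (68.0, 48), (66.0, 69), (64.0, 129), (62.0, 175), (60.0, 141), (58.0, 118), (56.0, 120), (54.0, 122), (52.0, 123), (50.0, 122), (48.0, 119), (46.0, 111), (44.0, 112), (42.0, 109), (40.0, 83), (38.0, 54), (36.0, 53)]
stop z95 x104 [(58.0, 160), (56.5, 130), (55.0, 122), (53.5, 124), (52.0, 122), (50.5, 102), (49.0, 82), (47.5, 77), (46.0, 77), (44.5, 78), (43.0, 77), (-42.0, 77), (-43.5, 76), (-45.0, 76), (-46.5, 78), (-48.0, 101), (-49.5, 160), (-51.0, 187), (-52.5, 187), (-54.0, 187), (-55.5, 188), (-57.0, 191), (-58.5, 195)]
bar tip [(8.0, 161), (7.0, 161), (6.0, 161), (5.0, 160), (4.0, 158), (3.0, 148), (2.0, 126), (1.0, 96), (0.0, 68), (-1.0, 54), (-2.0, 51), (-3.0, 52)]
rail inner x-60 z39.5+ [(54.0, 125), (52.0, 125), (50.0, 125), (48.0, 140), (46.0, 169), (44.0, 184), (42.0, 176), (40.0, 136), (38.0, 85), (36.0, 68), (34.0, 67), (32.0, 70), (-30.0, 77), (-32.0, 77), (-34.0, 87), (-36.0, 120), (-38.0, 159), (-40.0, 182), (-42.0, 187), (-44.0, 170), (-46.0, 123), (-48.0, 87), (-50.0, 84), (-52.0, 103), (-54.0, 118)]
```

```bash
python3 - <<'E'
from h import *
eyes.get_image("wrist");print([(np.round(o["rect"]),round(o["p"],2)) for o in spotter.outline_of("sleeve","wrist")[:1]])
print([proj("wrist",W(Q,(76.5+25*np.cos(a),0,72+25*np.sin(a)))).round(0) for a in np.radians([30,90,150,180])])
tip();print(ctrl.hand_in())
E
```

```text
[(array([471., 214., 542., 260.]), 0.66)]
[array([365.,  31.]), array([366.,  54.]), array([362.,  80.]), array([360.,  85.])]
t 19.3 tip in ramp mm [-57.3  44.  225.8] F ramp [-0.58  0.09 -0.58]
the job is handed in; nothing more can be done
None
```

I pushed the grey sleeve up the ramp with both fingertips at about 20 mm/s and 3–4 N. Over the crest it rolled into its seat. I then pushed the keeper by its knob until it stalled at about 10 N, and took the hand clear. The job was handed in at t ≈ 19 s.

**Last checks**
- **Keeper:** the bar's tip showed at y ≈ 1.3 mm, or about 0.6 mm after correcting with the stop plate's edges; fully across would be 1 mm.
- **Sleeve:** after the hand was withdrawn it showed at rows 30–81, against about 31–85 expected for the seat.
- **Contact:** the hand was well clear, with wrist force at noise level.

**Checks that failed or disagreed**
- The knob detection read about 4 px short of fully across. I relied on the bar tip and the force stall instead.
- The final sleeve detection returned only another object (probably the yellow look-alike), so the seated reading is the one from just before it.
- The picture limit stopped me viewing the last image, so those end checks are numerical. I did not re-measure the other parts after the job.

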